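Stack slide boxes in the taping jig and hold the bundle

ROBOT

A 6-joint arm with a two-finger parallel gripper is mounted at the origin on the work surface. World frame = base frame: x ahead of the robot, y to its left, z up, the work surface at z = 0. Lengths are in m, angles in rad, forces in N, time in s.
With the tool pointing down it reaches from about 0.35 to 0.975 m from the base axis. Payload 4.9 kg.
Tool frame: the origin (TCP) lies midway between the tips of the shut fingers; the grasp point (between the pads) lies ctrl.grip_point_offset behind it (ctrl.grip_point_offset is the distance from the TCP to the grasp point, in m); x points along the fingers, y is the direction in which the jaws open and shut, and the axes are right-handed (so a half turn about x gives the same grasp; the last joint's range is limited). The gripper opens to 85 mm and grips with 20 to 120 N. Pads are 22 mm wide; open, the fingers measure 114 mm over their backs; the gripper's body (76 mm by 85 mm) begins 54 mm behind the grasp point. The pads swing forward as they close: fully open they stand 13 mm farther back than shut.
Start: joints at [1.158, 0.053, 1.613, -0, 1.476, -0.119], TCP at [0.181, 0.598, 0.231] pointing down, gripper open.
Joint ranges: [-3.01, 3.01], [-1.01, 2.22], [0.06, 2.58], [-1.02, 4.17], [0.09, 2.62], [-3.14, 3.14]. Speed limits (rad/s): [2.57, 2.57, 3.14, 3.14, 3.14, 3.14].

INTERFACE

Orientations are given as a rotation vector (axis times angle).
In Python, from station import ctrl gives the robot as it stands. The module is installed in compiled form; this text tells all that it offers.
- The arm moves only by the tool drive_tool, never from a script. Its argument "commands" is text: rows parted by semicolons, each of 5 numbers parted by spaces: the closure, from -1 (fully open) to 1 (shut), so that 0 is half open, then the shift along the tool's x, y, z in units of 40 mm (1.0 is 40 mm), then the turn about the tool's x in units of 5 degrees (1.0 is 5 degrees). A call has 1 to 8 rows; each row is the pose to reach, as a shift and turn from the pose commanded when the call began, along the tool's axes at that moment; what a row does not reach only later rows make up. A row lasts 1/12 s, in which the tool goes at most 41.7 mm and 7.16 degrees, less where a joint would pass 70% of its speed; a pose out of reach is approached as far as the arm can. A call with a gripper value outside its range is refused whole. The fingers move at their own pace and stop on an object; "newtons" is the grip in N (left out, the last holds). Time passes only in rows, so rows that repeat a pose let the fingers close. It gives the time, the measured TCP pose, the force and the opening at its end, in the units of the state.
- ctrl.get_obs(): the state, without advancing time (a new reading comes with each control period).
- ctrl.get_image(name): name is "scene" or "top"; returns (picture, depth): 420x560x3 uint8, blue, green, red; 420x560 float32, m along the optical axis (not along the pixel's ray), 0 where there is no reading.
- ctrl.camera_info(name): a dict with "K" (3x3 intrinsics, pixels), "T" (4x4, takes a point from camera to world coordinates). Camera axes: x right, y down, z forward; pixel columns grow to the right and rows downward; lengths in m; the calibration is good to about 2 mm. A picture is of the moment at which its call begins. camera_info takes no time and is no camera call.
- ctrl.finish_job(): hands the job in, once; it reports no verdict.
The state is a dict: "t": time; "q": joint angles; "dq": joint speeds; "effort": joint torques, N m; "tool_pos": TCP position; "tool_rot": TCP orientation; "contact_force": force on the tool from outside, world axes, zero at the start; "wrist_torque": the same for the moment, N m; "opening": finger opening in m.
Only numpy, scipy, OpenCV 4.12 (cv2) and the standard library are available. Lean on these libraries where they do the work, as an engineer would, in place of code of your own. Each camera call takes 0.05 s, during which the arm holds its last target.

TASK

Make up a bundle of three boxes of microscope slides: lower the two loose boxes one after the other squarely onto the box that already stands in the slotted taping jig, their short ends right up against its upright fence, letting go of each. Then, without gripping the top box, push it with the fingertips diagonally at its upper near edge, back against the fence and down onto the column at once, firmly but gently (around 15 N), and finish while holding that push, so that a colleague can run the tape round the bundle. The slides are glass, so do not drop or tip the boxes, and leave the smaller box and everything else on the counter where it is.

Things in the scene. Friction and masses are not known exactly. Their poses are not given: they have to be found in the camera images.
- jig: aluminium taping jig fixed on the counter, base plate 168 x 132 mm. Origin on the counter under the middle of the fence's working face. x points level from the boxes into the fence, roughly away from the robot; y along the fence to the left; z up. A box fully home: 62 mm end on the fence, 84 mm side along jig x, centre at x -42, y 0 mm; centres of the three layers 32, 68, 104 mm above the counter
- jig_fence: the jig's rigid upright fence (same origin and axes as the jig): working face at x = 0, 100 mm wide, 12 mm thick, top 109 mm above the counter, stays reaching 56 mm behind it; two 12 mm slots for the tape, open at the top, at y = -21 and 21 mm
- jig_bed: the jig's rigid white bed, three strips (same origin and axes as the jig): x -108 to 0, y -50 to 50 mm, top 14 mm above the counter. Along its left side a low stop (y 32 to 42, x -85 to -15 mm) rises 20 mm above the bed; it guides the lowest box only
- base_box_center (a point): closed cardboard carton of 50 glass microscope slides, 84 (own x) x 62 (own y) x 36 mm high, about 0.28 kg; the point is its centre, half-way up. It already stands home in the jig as the lowest layer, within about 2 mm of the fence
- box_a_center (a point): closed cardboard carton of 50 glass microscope slides, 84 (own x) x 62 (own y) x 36 mm high, about 0.28 kg; the point is its centre, half-way up. Loose, flat on the counter; either loose box may go on first, either end to the fence
- box_b_center (a point): closed cardboard carton of 50 glass microscope slides, 84 (own x) x 62 (own y) x 36 mm high, about 0.28 kg; the point is its centre, half-way up. Loose, flat on the counter, the same as box_a
- cover_box_center (a point): bystander: smaller carton of cover glasses, 56 x 44 x 24 mm, of the same cardboard; the point is its centre
- tape_dispenser: bystander: black desk tape dispenser, 150 (own x) x 62 x 99 mm high, origin under its middle
- jar: bystander: small jar with white screw cap, 52 mm diameter, 75 mm high, origin under its middle
- timer: bystander: flat white timer, 64 x 60 x 16 mm, origin under its middle
- tube_rack: bystander: white tube rack with capped tubes, 56 x 200 (own y) x 91 mm high, origin under its middle
- tube_block: bystander: white block 100 x 120 x 28 mm with three tubes standing in it, 99 mm high, origin under its middle
- spectacle_case: bystander: black spectacle case, 62 x 160 (own y) x 44 mm high, origin under its middle
Things that resemble listed ones, but are neither listed nor needed, are in the scene too. What is shaped like the part that bears box_a_center but blue or green is not meant.

How it is judged:
On the way, in this order (a step that is already met when the one before it is completed fails the run):
1. one loose box stands on the lowest box, within 12 mm of its place, and is let go ((((y of box_a_center in the frame of jig between -0.012 and 0.012 m and x of box_a_center in the frame of jig between -0.054 and -0.036 m and z of box_a_center in the frame of jig between 0.063 and 0.073 m and angle between the x axis of box_a_center and the x axis of jig, either way round below 0.15 rad and angle between box_a_center's own z axis and vertical below 0.08 rad) and contact force between the fingers and box_a below 0.05 N and linear speed of box_a below 0.02 m/s) or ((y of box_b_center in the frame of jig between -0.012 and 0.012 m and x of box_b_center in the frame of jig between -0.054 and -0.036 m and z of box_b_center in the frame of jig between 0.063 and 0.073 m and angle between the x axis of box_b_center and the x axis of jig, either way round below 0.15 rad and angle between box_b_center's own z axis and vertical below 0.08 rad) and contact force between the fingers and box_b below 0.05 N and linear speed of box_b below 0.02 m/s))), for 0.2 s.
2. the other loose box stands on top of it, within 12 mm of its place, and is let go ((((y of box_a_center in the frame of jig between -0.012 and 0.012 m and x of box_a_center in the frame of jig between -0.054 and -0.036 m and z of box_a_center in the frame of jig between 0.063 and 0.073 m and angle between the x axis of box_a_center and the x axis of jig, either way round below 0.15 rad and angle between box_a_center's own z axis and vertical below 0.08 rad) and (y of box_b_center in the frame of jig between -0.012 and 0.012 m and x of box_b_center in the frame of jig between -0.054 and -0.036 m and z of box_b_center in the frame of jig between 0.099 and 0.109 m and angle between the x axis of box_b_center and the x axis of jig, either way round below 0.15 rad and angle between box_b_center's own z axis and vertical below 0.08 rad) and contact force between the fingers and box_a below 0.05 N and linear speed of each of box_a, box_b below 0.02 m/s and contact force between the fingers and box_b below 0.05 N) or ((y of box_b_center in the frame of jig between -0.012 and 0.012 m and x of box_b_center in the frame of jig between -0.054 and -0.036 m and z of box_b_center in the frame of jig between 0.063 and 0.073 m and angle between the x axis of box_b_center and the x axis of jig, either way round below 0.15 rad and angle between box_b_center's own z axis and vertical below 0.08 rad) and (y of box_a_center in the frame of jig between -0.012 and 0.012 m and x of box_a_center in the frame of jig between -0.054 and -0.036 m and z of box_a_center in the frame of jig between 0.099 and 0.109 m and angle between the x axis of box_a_center and the x axis of jig, either way round below 0.15 rad and angle between box_a_center's own z axis and vertical below 0.08 rad) and contact force between the fingers and box_b below 0.05 N and linear speed of each of box_b, box_a below 0.02 m/s and contact force between the fingers and box_a below 0.05 N))), for 0.2 s.
At the end, for the whole second after the job is handed in: Upright column of 3, each within 6 mm sideways and 0.08 rad of the seat, 5 mm of the fence (top: 3 mm). Fingers push only the top box, 4-40 N, not gripping (grasp point above or in front of it); it presses fence >2 N, box below >5 N, lowest presses bed >10 N; all still ((((y of base_box_center in the frame of jig between -0.006 and 0.006 m and x of base_box_center in the frame of jig between -0.047 and -0.036 m and z of base_box_center in the frame of jig between 0.027 and 0.037 m and angle between the x axis of base_box_center and the x axis of jig, either way round below 0.08 rad and angle between base_box_center's own z axis and vertical below 0.08 rad) and (y of box_a_center in the frame of jig between -0.006 and 0.006 m and x of box_a_center in the frame of jig between -0.047 and -0.036 m and z of box_a_center in the frame of jig between 0.063 and 0.073 m and angle between the x axis of box_a_center and the x axis of jig, either way round below 0.08 rad and angle between box_a_center's own z axis and vertical below 0.08 rad) and (y of box_b_center in the frame of jig between -0.006 and 0.006 m and x of box_b_center in the frame of jig between -0.045 and -0.036 m and z of box_b_center in the frame of jig between 0.099 and 0.109 m and angle between the x axis of box_b_center and the x axis of jig, either way round below 0.08 rad and angle between box_b_center's own z axis and vertical below 0.08 rad) and contact force between the fingers and box_b between 4 and 40 N and contact force between box_b and jig_fence above 2 N and contact force between box_b and box_a above 5 N and contact force between base_box and jig_bed above 10 N and contact force between each of the arm, the fingers and box_a below 0.05 N and contact force between the fingers and base_box below 0.05 N and (z of the grasp point in the frame of jig above 0.124 m or x of the grasp point in the frame of jig below -0.088 m) and linear speed of each of box_b, box_a below 0.02 m/s) or ((y of base_box_center in the frame of jig between -0.006 and 0.006 m and x of base_box_center in the frame of jig between -0.047 and -0.036 m and z of base_box_center in the frame of jig between 0.027 and 0.037 m and angle between the x axis of base_box_center and the x axis of jig, either way round below 0.08 rad and angle between base_box_center's own z axis and vertical below 0.08 rad) and (y of box_b_center in the frame of jig between -0.006 and 0.006 m and x of box_b_center in the frame of jig between -0.047 and -0.036 m and z of box_b_center in the frame of jig between 0.063 and 0.073 m and angle between the x axis of box_b_center and the x axis of jig, either way round below 0.08 rad and angle between box_b_center's own z axis and vertical below 0.08 rad) and (y of box_a_center in the frame of jig between -0.006 and 0.006 m and x of box_a_center in the frame of jig between -0.045 and -0.036 m and z of box_a_center in the frame of jig between 0.099 and 0.109 m and angle between the x axis of box_a_center and the x axis of jig, either way round below 0.08 rad and angle between box_a_center's own z axis and vertical below 0.08 rad) and contact force between the fingers and box_a between 4 and 40 N and contact force between box_a and jig_fence above 2 N and contact force between box_a and box_b above 5 N and contact force between base_box and jig_bed above 10 N and contact force between each of the arm, the fingers and box_b below 0.05 N and contact force between the fingers and base_box below 0.05 N and (z of the grasp point in the frame of jig above 0.124 m or x of the grasp point in the frame of jig below -0.088 m) and linear speed of each of box_a, box_b below 0.02 m/s))); the arm keeps its last pose, push and grip.
It fails at once if a bystander is moved more than 30 mm or tipped (distance of any of cover_box_center, tape_dispenser, jar, timer, tube_rack, tube_block, spectacle_case from where it was at the start of the episode above 0.03 m or angle between any of cover_box_center, tape_dispenser, jar, timer, tube_rack, tube_block, spectacle_case's own z axis and vertical above 0.4 rad).
It fails at once if a box of glass slides is dropped (faster than 0.5 m/s with no finger on it) or tipped over ((contact force between the fingers and base_box below 0.05 N and linear speed of base_box above 0.5 m/s) or (contact force between the fingers and box_a below 0.05 N and linear speed of box_a above 0.5 m/s) or (contact force between the fingers and box_b below 0.05 N and linear speed of box_b above 0.5 m/s) or angle between any of base_box_center, box_a_center, box_b_center's own z axis and vertical above 0.6 rad).
It also fails if it takes over 67 s, if anything falls off the work surface, if the arm or the gripper's body presses on something with over 40 N, if the wrist force passes 120 N, or if a joint passes its speed limit or range.

## Working session

There is one attempt and no reset: what is moved stays moved. The work goes in short steps, Python scripts to look and compute and a tool call to move; the robot and the scene stay as the last step left them, time stands still between calls to the robot, and variables do not carry over. Pictures are saved under pics/ and viewed, and the job is handed in when it is done.

Besides the shell and the picture viewer there is one more tool, called after "Emit:" as name(argument=value, ...) on one line, values as JSON. drive_tool: Moves the arm, as the interface text tells. Its arguments: {"type":"object","properties":{"commands":{"type":"string"},"newtons":{"type":"number"}},"required":["commands"]}

```bash
mkdir -p pics; ls; python3 - <<'E'
from station import ctrl
import cv2,numpy as np
o=ctrl.get_obs();print(o, ctrl.grip_point_offset)
for n in("scene","top"):
    im,d=ctrl.get_image(n);cv2.imwrite(f"pics/{n}0.png",im);np.save(f"{n}0.npy",d)
    c=ctrl.camera_info(n);print(n,c)
E
```

```text
pics
{'t': 0.0, 'q': array([ 1.15800687e+00,  5.33272566e-02,  1.61428478e+00, -8.22811491e-06,
        1.47604200e+00, -1.18958946e-01]), 'dq': array([-0.00069829, -0.00191255, -0.00116694, -0.00213185,  0.00170588,
       -0.00014934]), 'effort': array([-2.19288131e-04, -3.93687952e+01, -3.70175958e+01, -1.76874814e-04,
        7.07073210e-03, -1.74704394e-05]), 'tool_pos': array([0.18073533, 0.59763841, 0.2300869 ]), 'tool_rot': array([ 0.22907156,  1.55899891, -0.23220865]), 'contact_force': array([-0.47071755, -1.08227539,  0.20990207]), 'wrist_torque': array([-0.02967402, -0.02599309,  0.01588965]), 'opening': 0.08523367856889506} 0.0187
scene {'K': array([[420.66564556,   0.        , 283.08078184],
       [  0.        , 420.66564556, 212.41865115],
       [  0.        ,   0.        ,   1.        ]]), 'T': array([[-0.52593889,  0.57986888, -0.62220605,  1.29765649],
       [ 0.85049093,  0.35227222, -0.39060141,  0.49393616],
       [-0.00731169, -0.73461307, -0.67844689,  0.83626706],
       [ 0.        ,  0.        ,  0.        ,  1.        ]])}
top {'K': array([[514.76586182,   0.        , 272.05917626],
       [  0.        , 514.76586182, 212.20577212],
       [  0.        ,   0.        ,   1.        ]]), 'T': array([[-0.10015378, -0.97492516,  0.19872127,  0.28083387],
       [-0.99496455,  0.09890656, -0.01621852,  0.06734917],
       [-0.003843  , -0.19934497, -0.97992184,  1.39353497],
       [ 0.        ,  0.        ,  0.        ,  1.        ]])}
```

View pics/scene0.png

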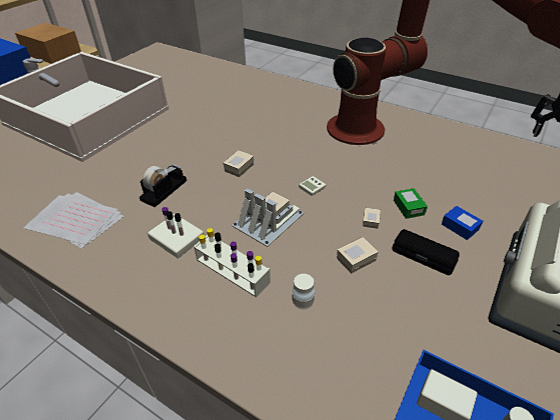

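View pics/top0.png

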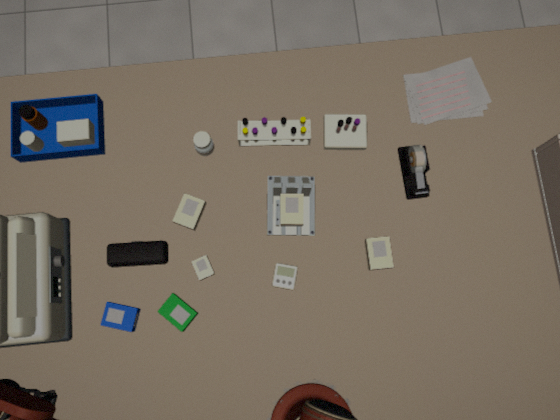

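Top view: the cream cartons are at (190,211) and (380,253), with the base carton in the jig at (291,209). The smaller cream carton at (203,268) is the cover box. The blue (120,317) and green (178,312) boxes are decoys, and so is the beige box in the blue tray at (74,131). The two loose cream cartons of full size fit box_a and box_b, so I'll confirm that in a crop.

```bash
cat > h.py <<'E'
import numpy as np,cv2
from station import ctrl
def ray(n,uv,z):
    c=ctrl.camera_info(n);K=c["K"];T=c["T"]
    uv=np.atleast_2d(np.array(uv,float));d=np.c_[(uv-K[:2,2])/[K[0,0],K[1,1]],np.ones(len(uv))]@T[:3,:3].T
    o=T[:3,3];s=(z-o[2])/d[:,2];return o+d*s[:,None]
def cloud(n,d):
    c=ctrl.camera_info(n);K=c["K"];T=c["T"]
    v,u=np.mgrid[:d.shape[0],:d.shape[1]]
    p=np.stack([(u-K[0,2])/K[0,0]*d,(v-K[1,2])/K[1,1]*d,d],-1)
    return p@T[:3,:3].T+T[:3,3]
def proj(n,P):
    c=ctrl.camera_info(n);K=c["K"];T=c["T"]
    p=(np.atleast_2d(P)-T[:3,3])@T[:3,:3];return p[:,:2]/p[:,2:]*[K[0,0],K[1,1]]+K[:2,2]
E
python3 - <<'E'
import cv2,numpy as np
from h import *
im=cv2.imread("pics/top0.png");d=np.load("top0.npy")
cv2.imwrite("pics/crop0.png",cv2.resize(im[90:310,160:420],None,fx=3,fy=2.7,interpolation=cv2.INTER_CUBIC)) if 0 else cv2.imwrite("pics/crop0.png",cv2.resize(im[100:290,160:420],None,fx=3,fy=3,interpolation=cv2.INTER_CUBIC))
P=cloud("top",d)
hsv=cv2.cvtColor(im,cv2.COLOR_BGR2HSV)
for c in[(190,211),(380,253),(291,209),(203,268),(291,190)]:
    print(c,im[c[1]+8,c[0]],hsv[c[1]+8,c[0]],P[c[1],c[0]])
E
```

```text
(190, 211) [139 161 160] [ 31  35 161] [0.58130582 0.26421661 0.03798357]
(380, 253) [139 160 162] [ 27  36 162] [ 0.41780483 -0.22853802  0.03482273]
(291, 209) [137 160 162] [ 28  39 162] [ 0.55781532 -0.00625848  0.04542329]
(203, 268) [148 161 163] [ 26  23 163] [0.42625504 0.24212407 0.02653806]
(291, 190) [134 137 140] [ 15  11 140] [ 0.60188231 -0.00996348  0.07806704]
```

View pics/crop0.png

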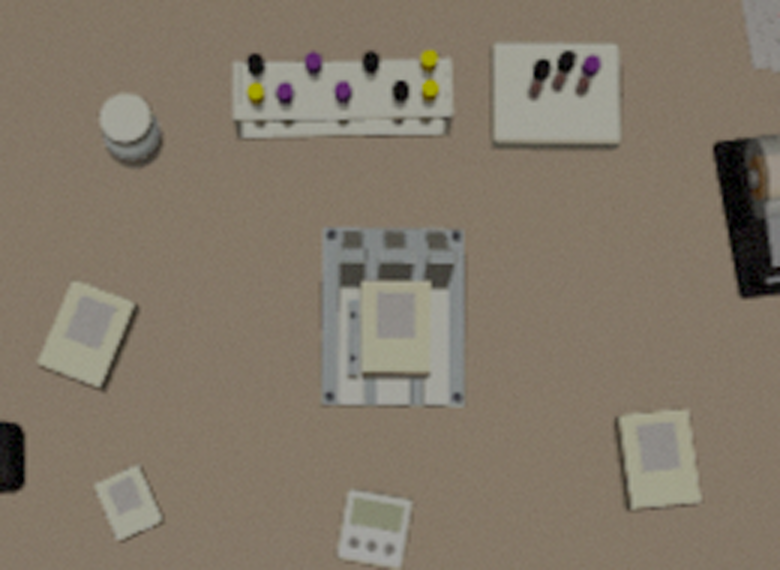

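```bash
python3 - <<'E'
import cv2,numpy as np
from h import *
im=cv2.imread("pics/top0.png")
def box(c,z,w,thr=150):
    x0,y0=c[0]-w,c[1]-w
    cr=im[y0:c[1]+w,x0:c[0]+w]
    S=6
    big=cv2.resize(cr,None,fx=S,fy=S,interpolation=cv2.INTER_LINEAR).astype(int)
    g,b,r=big[...,1],big[...,0],big[...,2]
    cream=((g-b>14)&(g>thr)&(r-g<10)).astype(np.uint8)
    cream=cv2.morphologyEx(cream,cv2.MORPH_OPEN,np.ones((7,7)))
    cs,_=cv2.findContours(cream,cv2.RETR_EXTERNAL,cv2.CHAIN_APPROX_NONE)
    k=max(cs,key=cv2.contourArea)
    pts=(k[:,0,:]+.5)/S-.5+[x0,y0]
    W=ray("top",pts,z)[:,:2]*1000
    r=cv2.minAreaRect(W.astype(np.float32))
    hull=cv2.approxPolyDP(k,0.04*cv2.arcLength(k,True),True)[:,0,:]/S+[x0,y0]
    return r,cv2.boxPoints(r).round(1).tolist()
for n,c,z,w in[("A",(190,211),.036,26),("B",(380,253),.036,26),("base",(291,209),.050,24),("cover",(203,268),.024,20)]:
    for t in (130,145):
        print(n,t,*box(c,z,w,t))
# screws
S=8;g=cv2.cvtColor(im,cv2.COLOR_BGR2GRAY)
for c in[(270,178),(312,178),(270,232),(312,232)]:
    cr=g[c[1]-4:c[1]+5,c[0]-4:c[0]+5].astype(float)
    wt=np.clip(110-cr,0,None);v,u=np.mgrid[-4:5,-4:5]
    uv=(c[0]+(u*wt).sum()/wt.sum(),c[1]+(v*wt).sum()/wt.sum())
    print(c,cr.min(),uv,ray("top",uv,.008)[0].round(4))
E
```

```text
A 130 ((584.8259887695312, 269.6354675292969), (62.277130126953125, 84.69700622558594), 63.445220947265625) [[533.0, 260.70001220703125], [608.7999877929688, 222.8000030517578], [636.5999755859375, 278.6000061035156], [560.9000244140625, 316.3999938964844]]
A 145 ((584.1482543945312, 269.4136962890625), (59.26921463012695, 81.80774688720703), 63.15458679199219) [[534.2999877929688, 261.3999938964844], [607.2999877929688, 224.5], [634.0, 277.3999938964844], [561.0, 314.29998779296875]]
B 130 ((420.1946716308594, -227.99765014648438), (62.76671600341797, 85.26256561279297), 89.91969299316406) [[377.5, -259.29998779296875], [462.79998779296875, -259.3999938964844], [462.8999938964844, -196.6999969482422], [377.6000061035156, -196.60000610351562]]
B 145 ((419.8489074707031, -227.71998596191406), (60.17375564575195, 82.32209014892578), 89.8768539428711) [[378.6000061035156, -257.70001220703125], [460.8999938964844, -257.8999938964844], [461.1000061035156, -197.6999969482422], [378.79998779296875, -197.5]]
base 130 ((558.5634155273438, -7.369533538818359), (62.983211517333984, 81.547019958
[... 603 characters left out ...]
 [415.5, 249.6999969482422]]
cover 145 ((420.3180236816406, 230.84341430664062), (23.170007705688477, 31.306018829345703), 50.725711822509766) [[400.8999938964844, 231.8000030517578], [425.1000061035156, 212.0], [439.79998779296875, 229.89999389648438], [415.5, 249.6999969482422]]
(270, 178) 53.0 (np.float64(270.5201149425287), np.float64(178.13793103448276)) [0.6586 0.039  0.008 ]
(312, 178) 55.0 (np.float64(310.7754010695187), np.float64(178.63903743315507)) [ 0.6458 -0.0723  0.008 ]
(270, 232) 55.0 (np.float64(269.40860215053766), np.float64(232.0609318996416)) [0.5076 0.0571 0.008 ]
(312, 232) 55.0 (np.float64(311.95402298850576), np.float64(231.90804597701148)) [ 0.4963 -0.0582  0.008 ]
```

```bash
cat >> h.py <<'E'
def boxrect(n,im,c,z,w,thr=130):
    x0,y0=c[0]-w,c[1]-w
    cr=im[y0:c[1]+w,x0:c[0]+w]; S=6
    big=cv2.resize(cr,None,fx=S,fy=S,interpolation=cv2.INTER_LINEAR).astype(int)
    b,g,r=big[...,0],big[...,1],big[...,2]
    m=((g-b>14)&(g>thr)&(r-g<10)).astype(np.uint8)
    m=cv2.morphologyEx(m,cv2.MORPH_OPEN,np.ones((7,7)))
    cs,_=cv2.findContours(m,cv2.RETR_EXTERNAL,cv2.CHAIN_APPROX_NONE)
    k=max(cs,key=cv2.contourArea)
    pts=(k[:,0,:]+.5)/S-.5+[x0,y0]
    return cv2.minAreaRect((ray(n,pts,z)[:,:2]*1000).astype(np.float32)),pts
def move(target,jawdeg):
    """shift in tool axes/units to target TCP with jaw (tool y) axis at jawdeg (mod 180)"""
    from scipy.spatial.transform import Rotation as R
    o=ctrl.get_obs();M=R.from_rotvec(o["tool_rot"]).as_matrix()
    s=M.T@(np.array(target)-o["tool_pos"])/.04
    cur=np.degrees(np.arctan2(M[1,1],M[0,1]))
    dl=(jawdeg-cur+90)%180-90   # about world z; tool x is down -> sign flip
    print("tool x",M[:,0].round(3),"jaw",round(cur,2),"shift",s.round(2),"turn",round(-dl/5,2),"t",round(o["t"],2),"q6",o["q"][5].round(2),"pos",o["tool_pos"].round(4),"F",o["contact_force"].round(1),"open",round(o["opening"],4))
JO=np.array([.6010,-.0111]);PSI=-6.0
def jig(x,y):
    c,s=np.cos(np.radians(PSI)),np.sin(np.radians(PSI));return JO+np.array([c*x-s*y,s*x+c*y])
E
python3 - <<'E'
from h import *
im=cv2.imread("pics/scene0.png")
cr=cv2.resize(im[140:300,210:420],None,fx=3.7,fy=3.7,interpolation=cv2.INTER_CUBIC);cv2.imwrite("pics/scrop0.png",cr)
for n,P in[("A",(.5846,.2695,.036)),("B",(.420,-.228,.036)),("base",(.5588,-.0077,.05)),("home0",(*jig(0,0),.109)),("fL",(*jig(0,.05),.109)),("fR",(*jig(0,-.05),.109)),("plate",(*jig(-.108,-.066),.008)),("plate",(*jig(.06,.066),.008))]:
    print(n,proj("scene",P).round(1))
for a in [27,26.6]:pass
move((.5846,.2695,.12),63.4)
E
```

```text
A [[357.5 249.8]]
B [[238.1 158.6]]
base [[271.7 202.7]]
home0 [[261.4 194.6]]
fL [[276.1 202.1]]
fR [[247.4 187.4]]
plate [[268.9 193.2]]
plate [[267.6 244.5]]
tool x [-0.001 -0.002 -1.   ] jaw 73.17 shift [ 2.76 -4.93 12.04] turn 1.95 t 0.1 q6 -0.12 pos [0.1808 0.5977 0.2302] F [-0.3 -0.1  0.5] open 0.0856
```

View pics/scrop0.png

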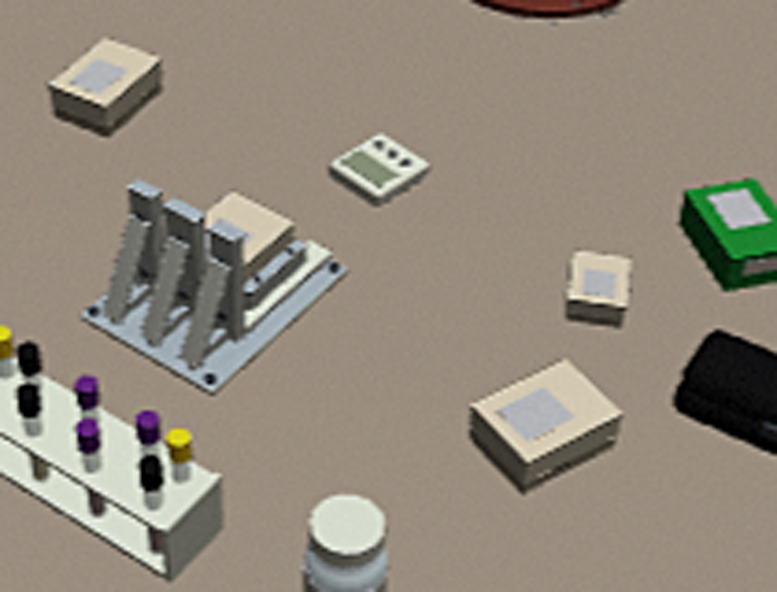

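Pixels (1.5 px offset between cameras, consistent for all objects): A at scene (357,250), B at scene (238,160). Both are cream and full size. The cover box at scene (372,217) is clearly smaller. I'll go to A first.

Emit:
drive_tool(commands="-1 1 -2 5 1;-1 2 -4 10 1.95;-1 2.5 -4.93 12.04 1.95;-1 2.5 -4.93 12.04 1.95;-1 2.5 -4.93 12.04 1.95;-1 2.5 -4.93 12.04 1.95;-1 2.5 -4.93 12.04 1.95;-1 2.5 -4.93 12.04 1.95", newtons=30)

```text
t: 0.77
tool_pos: [0.4362, 0.3903, 0.1678]
tool_rot: [0.364, 1.54, -0.364]
contact_force: [0.9, 0.9, -0.1]
opening: 0.0852
```

```bash
python3 -c "
from h import *
move((.5846,.2695,.12),63.4)"
```

```text
tool x [-0. -0. -1.] jaw 63.42 shift [ 1.19 -1.04  4.67] turn 0.0 t 0.77 q6 -0.5 pos [0.4362 0.3903 0.1678] F [ 0.9  0.9 -0.1] open 0.0852
```

Emit:
drive_tool(commands="-1 1.0 -1.04 4.67 0;-1 1.0 -1.04 4.67 0;-1 1.0 -1.04 4.67 0;-1 1.0 -1.04 4.67 0;-1 1.0 -1.04 4.67 0;-1 1.0 -1.04 4.67 0;-1 1.0 -1.04 4.67 0;-1 1.0 -1.04 4.67 0")

```text
t: 1.43
tool_pos: [0.5831, 0.2713, 0.1282]
tool_rot: [0.364, 1.541, -0.364]
contact_force: [-0.2, 0.8, -0.5]
opening: 0.0852
```

```bash
python3 -c "
from h import *
move((.5846,.2695,.012),63.4)
im,d=ctrl.get_image('scene');cv2.imwrite('pics/s1.png',cv2.resize(im[140:320,260:480],None,fx=3,fy=3))
im,d=ctrl.get_image('top');cv2.imwrite('pics/t1.png',cv2.resize(im[140:290,120:290],None,fx=4,fy=4))
"
```

```text
tool x [-0.001  0.    -1.   ] jaw 63.41 shift [ 2.9  -0.02  0.06] turn 0.0 t 1.43 q6 -0.79 pos [0.5831 0.2713 0.1282] F [-0.2  0.8 -0.5] open 0.0852
```

View pics/s1.png

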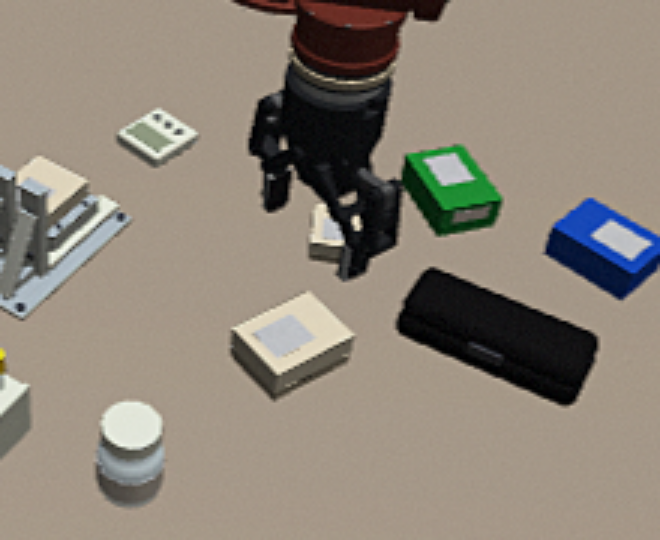

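View pics/t1.png

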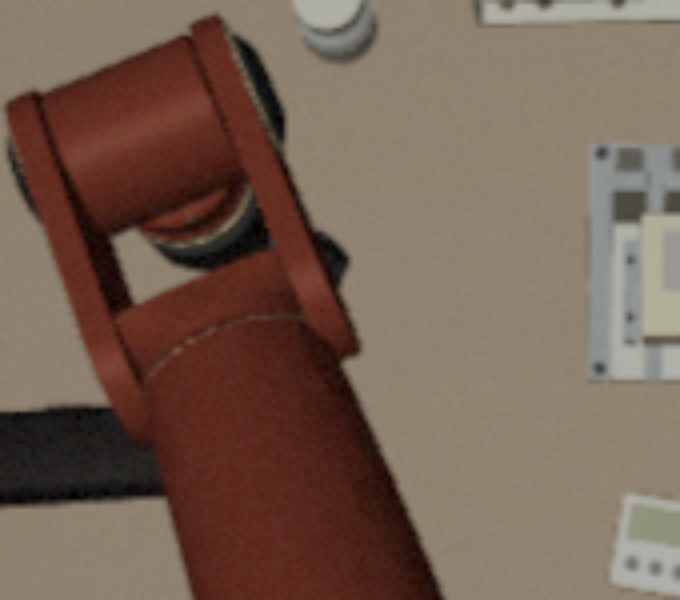

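Emit:
drive_tool(commands="-1 0.7 -0.02 0.06 0;-1 1.4 -0.02 0.06 0;-1 2.1 -0.02 0.06 0;-1 2.5 -0.02 0.06 0;-1 2.85 -0.02 0.06 0;-1 2.85 -0.02 0.06 0;0 2.85 -0.02 0.06 0;0.2 2.85 -0.02 0.06 0")

```text
t: 2.2
tool_pos: [0.5864, 0.2702, 0.0164]
tool_rot: [0.364, 1.538, -0.362]
contact_force: [0.4, -0.5, -0.5]
opening: 0.064
```

Emit:
drive_tool(commands="1 0 0 0 0;1 0 0 0 0;1 0 0 0 0;1 0 0 0 0;1 0 0 0 0;1 0 0 0 0")

```text
t: 2.7
tool_pos: [0.5869, 0.2701, 0.0169]
tool_rot: [0.365, 1.537, -0.362]
contact_force: [-0.7, 1.8, 5.9]
opening: 0.0614
```

Emit:
drive_tool(commands="1 -0.5 0 0 0;1 -1.2 0 0 0;1 -2 0 0 0;1 -2.8 0 0 0;1 -3.2 0 0 0;1 -3.2 0 0 0")

```text
t: 3.2
tool_pos: [0.5882, 0.2702, 0.1481]
tool_rot: [0.367, 1.532, -0.36]
contact_force: [1.6, 0.4, -3.1]
opening: 0.0613
```

```bash
python3 -c "
from h import *
move((*jig(-.052,0),.120),84)"
```

```text
tool x [ 0.009  0.003 -1.   ] jaw 63.41 shift [ 0.68 -6.61  2.21] turn -4.12 t 3.2 q6 -0.79 pos [0.5882 0.2702 0.1481] F [ 1.6  0.4 -3.1] open 0.0613
```

Emit:
drive_tool(commands="1 0 -0.5 0.17 -0.4;1 0 -1.4 0.47 -1;1 0 -2.3 0.77 -2;1 0 -3.2 1.07 -3;1 0 -4.1 1.37 -4.12;1 0 -5 1.67 -4.12;1 0 -5.9 1.97 -4.12;1 0 -6.61 2.21 -4.12")

```text
t: 3.87
tool_pos: [0.5439, -0.0089, 0.1398]
tool_rot: [0.083, 1.573, -0.083]
contact_force: [1.4, -0.1, -2.4]
opening: 0.0617
```

```bash
python3 -c "
from h import *
move((*jig(-.052,0),.090),84)"
```

```text
tool x [-0.004 -0.    -1.   ] jaw 83.96 shift [1.25 0.1  0.13] turn -0.01 t 3.87 q6 -1.62 pos [ 0.5439 -0.0089  0.1398] F [ 1.4 -0.1 -2.4] open 0.0617
```

Emit:
drive_tool(commands="1 0.5 0 0 0;1 0.9 0 0 0;1 1.25 0 0 0;1 1.25 0 0 0")

```text
t: 4.2
tool_pos: [0.5418, -0.0065, 0.0864]
tool_rot: [0.084, 1.58, -0.082]
contact_force: [-1.2, 0.4, -3.3]
opening: 0.0606
```

```bash
python3 -c "
from h import *
move((*jig(-.052,0),.070),84)
im,d=ctrl.get_image('scene');cv2.imwrite('pics/s2.png',cv2.resize(im[120:270,200:360],None,fx=4.5,fy=4))
im,d=ctrl.get_image('top');cv2.imwrite('pics/t2.png',cv2.resize(im[140:290,220:370],None,fx=4,fy=4))
"
```

```text
tool x [-0.011  0.002 -1.   ] jaw 83.96 shift [0.41 0.04 0.19] turn -0.01 t 4.2 q6 -1.61 pos [ 0.5418 -0.0065  0.0864] F [-1.2  0.4 -3.3] open 0.0606
```

View pics/s2.png

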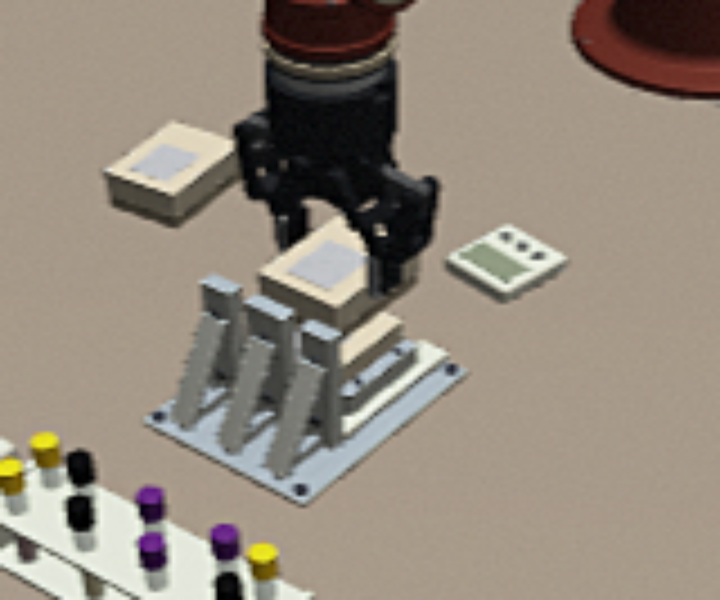

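View pics/t2.png

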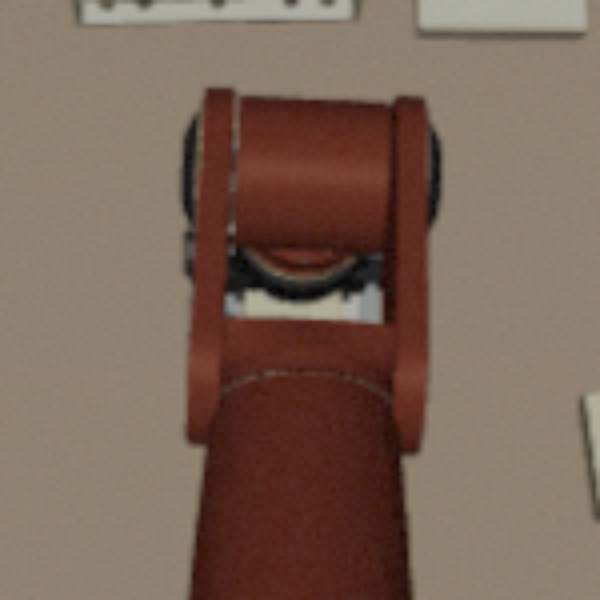

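Emit:
drive_tool(commands="1 0.15 0.04 0.1 0;1 0.28 0.04 0.2 0;1 0.38 0.04 0.3 0;1 0.38 0.04 0.35 0;1 0.38 0.04 0.35 0")

```text
t: 4.72
tool_pos: [0.5609, -0.0065, 0.0774]
tool_rot: [0.082, 1.569, -0.082]
contact_force: [-0.9, 0.4, -3.1]
opening: 0.0611
```

```bash
python3 -c "
from h import *
move((*jig(-.040,0),.067),84)"
```

```text
tool x [ 0. -0. -1.] jaw 84.03 shift [ 0.26 -0.01  0.01] turn 0.01 t 4.72 q6 -1.61 pos [ 0.5609 -0.0065  0.0774] F [-0.9  0.4 -3.1] open 0.0611
```

Emit:
drive_tool(commands="1 0.05 0 0.02 0;1 0.1 0 0.04 0;1 0.15 0 0.06 0;1 0.15 0 0.06 0;1 0.15 0 0.06 0")

```text
t: 5.13
tool_pos: [0.5625, -0.0067, 0.0712]
tool_rot: [0.082, 1.569, -0.082]
contact_force: [-0.5, -0.3, -3.7]
opening: 0.0613
```

Emit:
drive_tool(commands="1 0 0 0.03 0;1 0 0 0.06 0;1 0 0 0.09 0;1 0 0 0.12 0;1 0 0 0.12 0")

```text
t: 5.55
tool_pos: [0.5626, -0.0067, 0.0703]
tool_rot: [0.083, 1.583, -0.082]
contact_force: [-16.9, 1.0, 7.0]
opening: 0.0611
```

Emit:
drive_tool(commands="1 0 0 -0.05 0;1 0 0 -0.08 0;1 0.04 0 -0.08 0;1 0.08 0 -0.08 0;1 0.08 0 -0.08 0")

```text
t: 5.97
tool_pos: [0.5626, -0.0067, 0.0679]
tool_rot: [0.083, 1.574, -0.082]
contact_force: [-7.7, 1.1, 1.2]
opening: 0.0608
```

Emit:
drive_tool(commands="1 0 0 -0.03 0;1 0.03 0 -0.04 0;1 0.05 0 -0.04 0;1 0.05 0 -0.04 0")

```text
t: 6.3
tool_pos: [0.5626, -0.0067, 0.0669]
tool_rot: [0.082, 1.57, -0.082]
contact_force: [-5.9, 0.8, 2.5]
opening: 0.0612
```

Emit:
drive_tool(commands="1 0.03 0 -0.03 0;1 0.06 0 -0.03 0;1 0.06 0 -0.03 0")

```text
t: 6.55
tool_pos: [0.5626, -0.0068, 0.0668]
tool_rot: [0.082, 1.568, -0.082]
contact_force: [-8.6, 0.6, 10.8]
opening: 0.0611
```

Seated against the fence and on the base box. Now I'll release and rise.

Emit:
drive_tool(commands="1 -0.05 0 -0.02 0;0.3 -0.05 0 -0.02 0;-0.2 -0.05 0 -0.02 0;-0.6 -0.05 0 -0.02 0;-1 -0.05 0 -0.02 0;-1 -0.05 0 -0.02 0;-1 -0.05 0 -0.02 0;-1 -0.05 0 -0.02 0")

```text
t: 7.22
tool_pos: [0.5607, -0.0066, 0.0657]
tool_rot: [0.082, 1.569, -0.082]
contact_force: [0.0, 0.5, 0.8]
opening: 0.0856
```

Emit:
drive_tool(commands="-1 -0.2 0 0 0;-1 -0.6 0 0 0;-1 -1.2 0 0 0;-1 -2 0 0 0;-1 -2.4 0 0 0")

```text
t: 7.63
tool_pos: [0.5623, -0.0067, 0.1663]
tool_rot: [0.082, 1.564, -0.082]
contact_force: [0.4, 0.3, -0.4]
opening: 0.0851
```

```bash
python3 -c "
from h import *
move((.420,-.228,.12),90)
move((.420,-.228,.12),-85)
move((.420,-.228,.12),0)"
```

```text
tool x [ 0.005 -0.001 -1.   ] jaw 84.02 shift [ 1.14 -5.87 -2.97] turn -1.2 t 7.63 q6 -1.61 pos [ 0.5623 -0.0067  0.1663] F [ 0.4  0.3 -0.4] open 0.0851
tool x [ 0.005 -0.001 -1.   ] jaw 84.02 shift [ 1.14 -5.87 -2.97] turn -2.2 t 7.63 q6 -1.61 pos [ 0.5623 -0.0067  0.1663] F [ 0.4  0.3 -0.4] open 0.0851
tool x [ 0.005 -0.001 -1.   ] jaw 84.02 shift [ 1.14 -5.87 -2.97] turn 16.8 t 7.63 q6 -1.61 pos [ 0.5623 -0.0067  0.1663] F [ 0.4  0.3 -0.4] open 0.0851
```

Emit:
drive_tool(commands="-1 0 -0.9 -0.45 -0.4;-1 0.1 -1.8 -0.9 -0.8;-1 0.3 -2.7 -1.35 -1.2;-1 0.5 -3.6 -1.8 -1.2;-1 0.7 -4.5 -2.25 -1.2;-1 0.8 -5.4 -2.7 -1.2;-1 0.9 -5.87 -2.97 -1.2;-1 0.9 -5.87 -2.97 -1.2")

```text
t: 8.3
tool_pos: [0.4157, -0.2304, 0.1256]
tool_rot: [0.003, 1.572, -0.004]
contact_force: [-0.5, 0.3, 0.6]
opening: 0.0856
```

```bash
python3 -c "
from h import *
im,d=ctrl.get_image('top');cv2.imwrite('pics/t3.png',cv2.resize(im[140:290,220:420],None,fx=4,fy=4))
print(boxrect('top',im,(291,205),.086,30)[0],boxrect('top',im,(291,205),.086,30,145)[0])
im,d=ctrl.get_image('scene');cv2.imwrite('pics/s3.png',cv2.resize(im[120:270,190:350],None,fx=4.5,fy=4))
move((.421,-.228,.015),90)"
```

```text
((558.99609375, -7.45062255859375), (62.334529876708984, 84.1572494506836), 84.0776138305664) ((559.1577758789062, -7.467403411865234), (62.334495544433594, 82.84379577636719), 84.07776641845703)
tool x [ 0.001  0.    -1.   ] jaw 89.9 shift [2.78 0.01 0.08] turn -0.02 t 8.4 q6 -2.23 pos [ 0.4178 -0.2282  0.1263] F [ 0.8 -0.1  1.1] open 0.0855
```

View pics/t3.png

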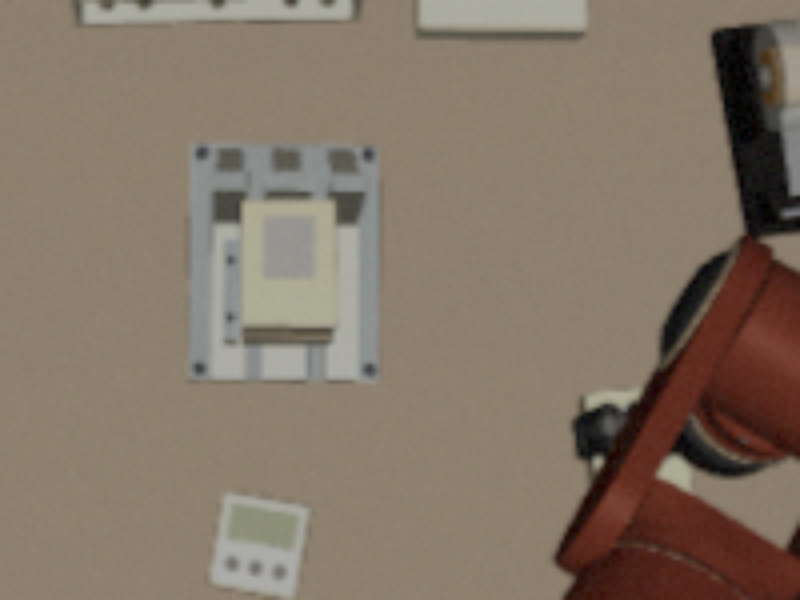

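View pics/s3.png

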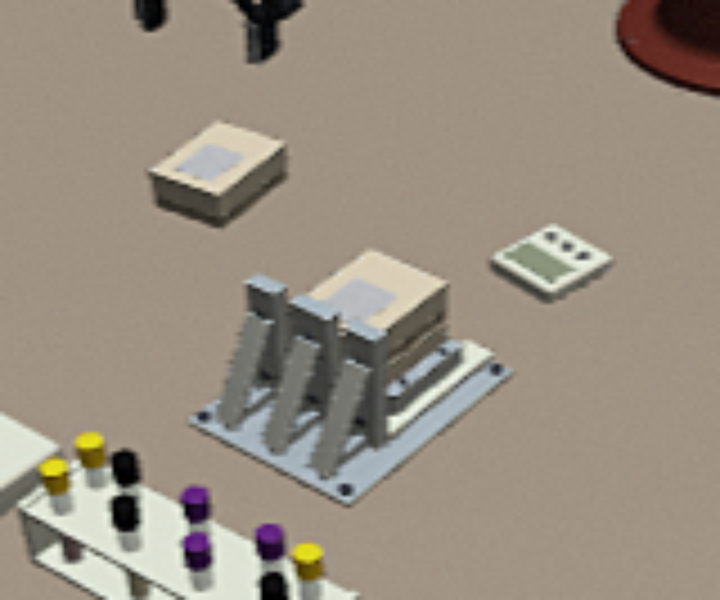

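Emit:
drive_tool(commands="-1 0.7 0.01 0.08 0;-1 1.4 0.01 0.08 0;-1 2.1 0.01 0.08 0;-1 2.5 0.01 0.08 0;-1 2.74 0.01 0.08 0;-1 2.74 0.01 0.08 0;0 2.74 0.01 0.08 0;0.2 2.74 0.01 0.08 0")

```text
t: 9.07
tool_pos: [0.4227, -0.2278, 0.0179]
tool_rot: [-0.002, 1.568, -0.0]
contact_force: [0.2, -0.8, 0.1]
opening: 0.0639
```

Emit:
drive_tool(commands="1 0 0 0 0;1 0 0 0 0;1 0 0 0 0;1 0 0 0 0;1 0 0 0 0;1 0 0 0 0")

```text
t: 9.57
tool_pos: [0.4228, -0.228, 0.0182]
tool_rot: [-0.001, 1.567, -0.001]
contact_force: [1.9, 1.1, 6.7]
opening: 0.0608
```

Emit:
drive_tool(commands="1 -0.5 0 0 0;1 -1.2 0 0 0;1 -2 0 0 0;1 -2.8 0 0 0;1 -3.5 0 0 0;1 -4 0 0 0;1 -4 0 0 0")

```text
t: 10.15
tool_pos: [0.4234, -0.2291, 0.1816]
tool_rot: [-0.005, 1.563, -0.005]
contact_force: [0.9, -0.5, -2.5]
opening: 0.061
```

```bash
python3 -c "
from h import *
move((*jig(-.052,0.0005),.150),84)"
```

```text
tool x [ 0.007 -0.006 -1.   ] jaw 90.01 shift [0.78 5.6  3.14] turn 1.2 t 10.15 q6 -2.22 pos [ 0.4234 -0.2291  0.1816] F [ 0.9 -0.5 -2.5] open 0.061
```

Emit:
drive_tool(commands="1 0 0.5 0.2 0.3;1 0 1.4 0.7 0.6;1 0 2.3 1.2 1.2;1 0 3.2 1.7 1.2;1 0 4.1 2.2 1.2;1 0 5 2.7 1.2;1 0 5.6 3.1 1.2;1 0 5.6 3.1 1.2")

```text
t: 10.82
tool_pos: [0.5458, 0.0011, 0.1737]
tool_rot: [0.08, 1.572, -0.076]
contact_force: [-0.1, 0.3, -2.7]
opening: 0.0608
```

```bash
python3 -c "
from h import *
move((*jig(-.045,0.0005),.115),84)"
```

```text
tool x [-0.002  0.002 -1.   ] jaw 84.31 shift [ 1.47 -0.15  0.28] turn 0.06 t 10.82 q6 -1.61 pos [0.5458 0.0011 0.1737] F [-0.1  0.3 -2.7] open 0.0608
```

Emit:
drive_tool(commands="1 0.4 0 0 0;1 0.8 0 0 0;1 1.1 0 0 0;1 1.3 0 0 0;1 1.3 0 0 0")

```text
t: 11.23
tool_pos: [0.5427, -0.0033, 0.1204]
tool_rot: [0.083, 1.576, -0.082]
contact_force: [-0.9, 0.7, -3.7]
opening: 0.0614
```

```bash
python3 -c "
from h import *
move((*jig(-.042,0.0005),.109),84)"
```

```text
tool x [-0.006  0.001 -1.   ] jaw 83.98 shift [ 0.28 -0.03  0.42] turn -0.0 t 11.23 q6 -1.61 pos [ 0.5427 -0.0033  0.1204] F [-0.9  0.7 -3.7] open 0.0614
```

Emit:
drive_tool(commands="1 0.05 -0.03 0.08 0;1 0.1 -0.03 0.16 0;1 0.14 -0.03 0.24 0;1 0.14 -0.03 0.28 0;1 0.14 -0.03 0.28 0")

```text
t: 11.65
tool_pos: [0.5571, -0.0058, 0.1193]
tool_rot: [0.082, 1.568, -0.082]
contact_force: [-0.2, 0.2, -3.4]
opening: 0.0611
```

```bash
python3 -c "
from h import *
move((*jig(-.0376,0.0005),.106),84)"
```

```text
tool x [ 0.001 -0.    -1.   ] jaw 84.01 shift [ 0.33 -0.    0.17] turn 0.0 t 11.65 q6 -1.61 pos [ 0.5571 -0.0058  0.1193] F [-0.2  0.2 -3.4] open 0.0611
```

Emit:
drive_tool(commands="1 0.08 0 0.03 0;1 0.15 0 0.06 0;1 0.2 0 0.1 0;1 0.25 0 0.1 0;1 0.25 0 0.1 0")

```text
t: 12.07
tool_pos: [0.5598, -0.0059, 0.1078]
tool_rot: [0.082, 1.571, -0.082]
contact_force: [-0.1, 0.1, -2.7]
opening: 0.061
```

Emit:
drive_tool(commands="1 0 0 0.03 0;1 0 0 0.06 0;1 0 0 0.06 0")

```text
t: 12.32
tool_pos: [0.5629, -0.0063, 0.1089]
tool_rot: [0.082, 1.569, -0.082]
contact_force: [0.7, -0.5, -3.0]
opening: 0.0608
```

Emit:
drive_tool(commands="1 0 0 0.03 0;1 0 0 0.06 0;1 0 0 0.06 0")

```text
t: 12.57
tool_pos: [0.5631, -0.0063, 0.1083]
tool_rot: [0.083, 1.575, -0.082]
contact_force: [-8.0, 0.2, 1.2]
opening: 0.061
```

Emit:
drive_tool(commands="1 0.02 0 -0.03 0;1 0.05 0 -0.03 0;1 0.08 0 -0.03 0;1 0.1 0 -0.03 0;1 0.1 0 -0.03 0")

```text
t: 12.98
tool_pos: [0.563, -0.0063, 0.1044]
tool_rot: [0.082, 1.571, -0.082]
contact_force: [-6.1, -0.1, 0.7]
opening: 0.0611
```

Emit:
drive_tool(commands="1 0.03 0 0 0;1 0.06 0 0 0;1 0.06 0 0 0")

```text
t: 13.23
tool_pos: [0.563, -0.0063, 0.1042]
tool_rot: [0.082, 1.572, -0.082]
contact_force: [-12.1, 1.3, 10.1]
opening: 0.0612
```

Seated at z .1042, as predicted. Releasing.

Emit:
drive_tool(commands="1 -0.05 0 -0.06 0;0.3 -0.05 0 -0.06 0;-0.2 -0.05 0 -0.06 0;-0.6 -0.05 0 -0.06 0;-1 -0.05 0 -0.06 0;-1 -0.05 0 -0.06 0;-1 -0.05 0 -0.06 0;-1 -0.05 0 -0.06 0")

```text
t: 13.9
tool_pos: [0.5616, -0.0062, 0.1044]
tool_rot: [0.082, 1.569, -0.082]
contact_force: [-0.1, 0.2, 0.3]
opening: 0.0852
```

Emit:
drive_tool(commands="-1 -0.2 0 0 0;-1 -0.6 0 0 0;-1 -1.2 0 0 0;-1 -1.6 0 -0.5 0;-1 -1.8 0 -1.4 0;-1 -1.8 0 -2.3 0;1 -1.8 0 -3.2 0;1 -1.8 0 -3.2 0")

```text
t: 14.57
tool_pos: [0.4287, 0.0082, 0.175]
tool_rot: [0.082, 1.572, -0.081]
contact_force: [0.4, 0.8, -0.4]
opening: 0.0638
```

```bash
python3 -c "
from h import *
im,d=ctrl.get_image('top');cv2.imwrite('pics/t4.png',cv2.resize(im[140:290,220:370],None,fx=4,fy=4))
print(boxrect('top',im,(291,205),.122,30)[0])
im,d=ctrl.get_image('scene');cv2.imwrite('pics/s4.png',cv2.resize(im[120:270,190:350],None,fx=4.5,fy=4))
move((*jig(-.0775,0.0),.16),84)"
```

```text
((568.2638549804688, -7.647258758544922), (61.73239517211914, 63.89146041870117), 83.71134185791016)
tool x [ 0.002 -0.    -1.   ] jaw 84.03 shift [ 0.43 -0.02  2.28] turn 0.01 t 14.67 q6 -1.62 pos [0.4334 0.0074 0.1768] F [ 0.5  0.  -0.3] open 0.0491
```

View pics/t4.png

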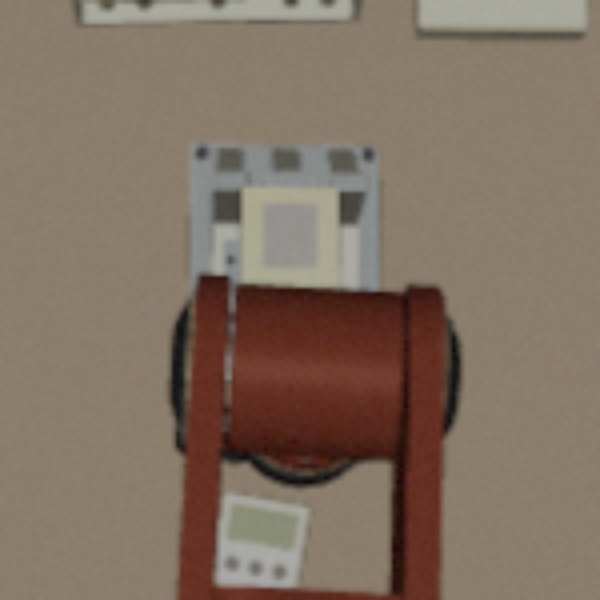

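View pics/s4.png

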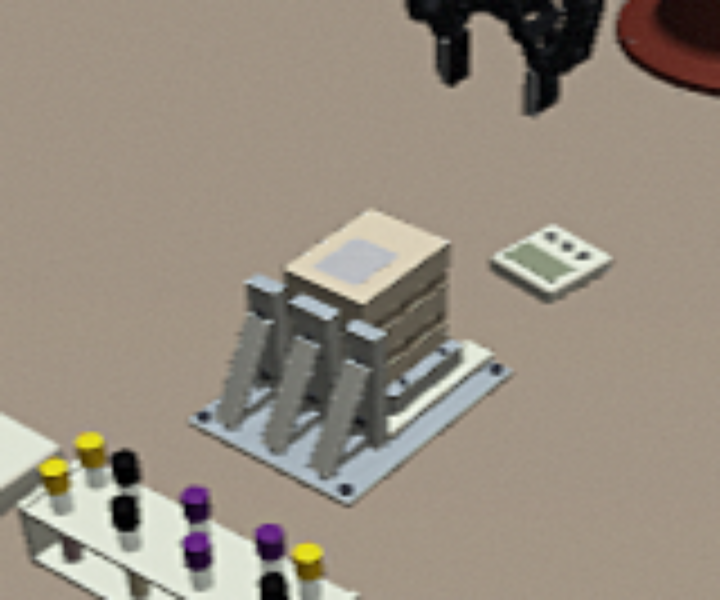

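Top and scene views show the three-box column upright and flush. It is squared to the fence, with the top box at scene crop (370,255). Next I'll bring the shut fingertips above the upper near edge.

Emit:
drive_tool(commands="1 0 0 0.8 0;1 0.1 0 1.6 0;1 0.3 0 2.3 0;1 0.4 0 2.36 0;1 0.4 0 2.36 0;1 0.4 0 2.36 0;1 0.4 0 2.36 0")

```text
t: 15.25
tool_pos: [0.5279, -0.0026, 0.1605]
tool_rot: [0.082, 1.569, -0.082]
contact_force: [0.8, 0.3, 1.0]
opening: -0.0001
```

```bash
python3 -c "
from h import *
move((*jig(-.074,0.0),.122),84)
im,d=ctrl.get_image('scene');cv2.imwrite('pics/s5.png',cv2.resize(im[120:270,190:350],None,fx=4.5,fy=4))
"
```

```text
tool x [-0.  0. -1.] jaw 84.02 shift [ 0.96 -0.02 -0.01] turn 0.0 t 15.25 q6 -1.61 pos [ 0.5279 -0.0026  0.1605] F [0.8 0.3 1. ] open -0.0001
```

View pics/s5.png

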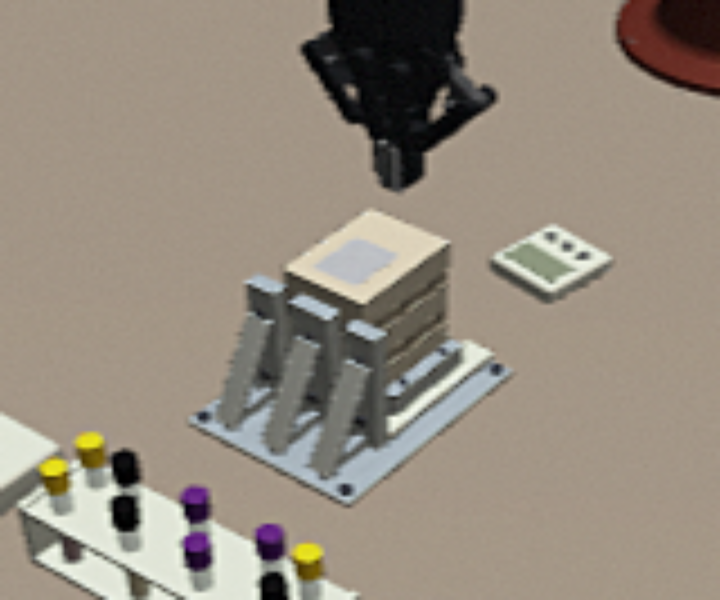

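Emit:
drive_tool(commands="1 0.3 0 0 0;1 0.6 0 0 0;1 0.8 0 0 0;1 0.86 0 0 0;1 0.86 0 0 0;1 0.86 0 0 0")

```text
t: 15.8
tool_pos: [0.5277, -0.0026, 0.1255]
tool_rot: [0.082, 1.57, -0.082]
contact_force: [-0.1, -0.8, -0.3]
opening: 0.0
```

Emit:
drive_tool(commands="1 0.04 0 0 0;1 0.08 0 0 0;1 0.12 0 0 0;1 0.12 0 0 0")

```text
t: 16.13
tool_pos: [0.5285, -0.0027, 0.122]
tool_rot: [0.082, 1.568, -0.082]
contact_force: [-0.1, 0.5, 4.3]
opening: -0.0
```

Contact at z = .122 with 4 N down. Now forward, toward the fence.

Emit:
drive_tool(commands="1 0.02 0 0.03 0;1 0.03 0 0.06 0;1 0.03 0 0.08 0;1 0.03 0 0.08 0")

```text
t: 16.47
tool_pos: [0.531, -0.0029, 0.122]
tool_rot: [0.082, 1.571, -0.082]
contact_force: [-7.5, 0.3, 9.8]
opening: -0.0001
```

Emit:
drive_tool(commands="1 0.02 0 0.03 0;1 0.02 0 0.06 0;1 0.02 0 0.06 0")

```text
t: 16.72
tool_pos: [0.5334, -0.0031, 0.122]
tool_rot: [0.082, 1.571, -0.082]
contact_force: [-9.8, 1.1, 15.7]
opening: 0.0002
```

Pressing works, but I need to know that the fence takes load and that the finger isn't just sliding on the carton. I'll draw the box back about 3 mm by friction, then push forward. The jump in Fx when it meets the fence gives the fence load.

Emit:
drive_tool(commands="1 0 0 -0.03 0;1 0 0 -0.06 0;1 0 0 -0.08 0;1 0 0 -0.08 0")

```text
t: 17.05
tool_pos: [0.5332, -0.0031, 0.122]
tool_rot: [0.082, 1.562, -0.082]
contact_force: [2.6, -0.1, 5.8]
opening: 0.0001
```

Emit:
drive_tool(commands="1 0 0 -0.03 0;1 0 0 -0.06 0;1 0 0 -0.06 0")

```text
t: 17.3
tool_pos: [0.5313, -0.003, 0.1222]
tool_rot: [0.082, 1.56, -0.082]
contact_force: [4.1, -0.3, 5.8]
opening: -0.0002
```

Emit:
drive_tool(commands="1 0 0 -0.03 0;1 0 0 -0.06 0;1 0 0 -0.06 0")

```text
t: 17.55
tool_pos: [0.5287, -0.0028, 0.1221]
tool_rot: [0.081, 1.561, -0.082]
contact_force: [3.6, 0.7, 5.8]
opening: 0.0
```

```bash
python3 -c "
from h import *
move((*jig(-.074,0.0),.122),84)
im,d=ctrl.get_image('scene');cv2.imwrite('pics/s6.png',cv2.resize(im[150:240,230:310],None,fx=8,fy=6.6,interpolation=cv2.INTER_CUBIC))
"
```

```text
tool x [ 0.008 -0.001 -1.   ] jaw 84.01 shift [ 0.   -0.02 -0.03] turn 0.0 t 17.55 q6 -1.61 pos [ 0.5287 -0.0028  0.1221] F [3.6 0.7 5.8] open 0.0
```

View pics/s6.png

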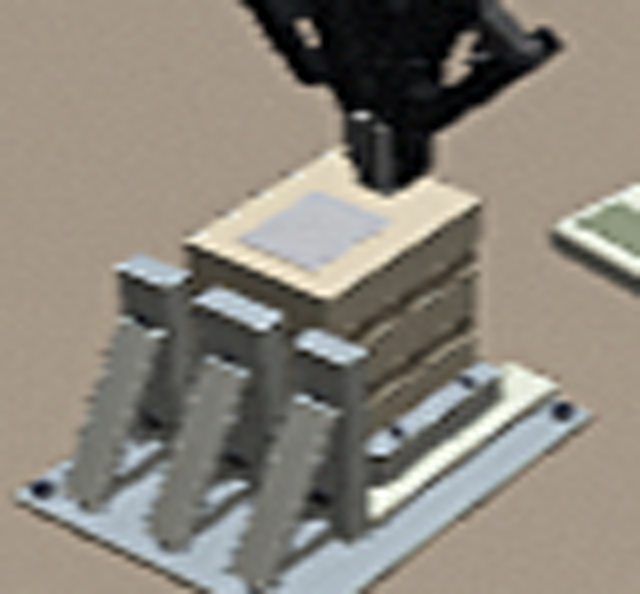

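At Fz 5.8 N the fingertip slid back 4.7 mm with Fx of about 3.8 N. The box corner stayed at px (290,176), so the finger only slips on the top face (mu about 0.65) and the column holds. The load on the fence from the top face would therefore be uncertain. I'll push on the near end face just below the upper edge instead, forward and down together, so the fence is surely loaded.

Emit:
drive_tool(commands="1 -0.15 0 0 0;1 -0.3 0 0 0;1 -0.3 0 -0.4 0;1 -0.3 0 -0.8 0;1 -0.3 0 -0.85 0;1 -0.3 0 -0.85 0;1 -0.3 0 -0.85 0")

```text
t: 18.18
tool_pos: [0.4919, 0.0011, 0.1311]
tool_rot: [0.082, 1.569, -0.082]
contact_force: [0.1, -0.1, -0.5]
opening: -0.0005
```

```bash
python3 -c "
from h import *
move((*jig(-.103,0.0),.112),84)
"
```

```text
tool x [ 0. -0. -1.] jaw 84.02 shift [ 0.48 -0.02  0.17] turn 0.0 t 18.18 q6 -1.62 pos [0.4919 0.0011 0.1311] F [ 0.1 -0.1 -0.5] open -0.0005
```

Emit:
drive_tool(commands="1 0.2 0 0 0;1 0.44 -0.01 0 0;1 0.44 -0.01 0 0;1 0.44 -0.01 0.1 0;1 0.44 -0.01 0.15 0;1 0.44 -0.01 0.15 0")

```text
t: 18.68
tool_pos: [0.4984, -0.0, 0.1136]
tool_rot: [0.082, 1.569, -0.082]
contact_force: [-0.3, -0.7, -0.1]
opening: 0.0006
```

Emit:
drive_tool(commands="1 0 0 0.05 0;1 0 0 0.1 0;1 0 0 0.1 0;1 0 0 0.1 0")

```text
t: 19.02
tool_pos: [0.5019, -0.0003, 0.1136]
tool_rot: [0.082, 1.569, -0.082]
contact_force: [0.5, 0.2, -1.3]
opening: -0.0003
```

Emit:
drive_tool(commands="1 0 0 0.05 0;1 0 0 0.1 0;1 0 0 0.1 0;1 0 0 0.1 0")

```text
t: 19.35
tool_pos: [0.5058, -0.0007, 0.1135]
tool_rot: [0.082, 1.569, -0.082]
contact_force: [-0.5, -0.4, -0.1]
opening: -0.0003
```

Emit:
drive_tool(commands="1 0 0 0.04 0;1 0 0 0.08 0;1 0 0 0.08 0")

```text
t: 19.6
tool_pos: [0.5086, -0.001, 0.1134]
tool_rot: [0.082, 1.57, -0.082]
contact_force: [-1.7, 0.7, 1.1]
opening: -0.0002
```

Emit:
drive_tool(commands="1 0 0 0.04 0;1 0 0 0.08 0;1 0 0 0.08 0")

```text
t: 19.85
tool_pos: [0.5088, -0.0009, 0.1133]
tool_rot: [0.082, 1.579, -0.081]
contact_force: [-14.3, 1.4, 10.2]
opening: -0.0002
```

Emit:
drive_tool(commands="1 0 0 0.03 0;1 0 0 0.06 0;1 0 0 0.06 0")

```text
t: 20.1
tool_pos: [0.5089, -0.0009, 0.1133]
tool_rot: [0.082, 1.586, -0.081]
contact_force: [-23.8, 2.0, 17.6]
opening: 0.0003
```

Horizontal push meets the fence: Fx 24 N with 17 N down. I'll ease it slightly to be gentler and keep the down component.

Emit:
drive_tool(commands="1 0.01 0 -0.02 0;1 0.02 0 -0.04 0;1 0.02 0 -0.04 0;1 0.02 0 -0.04 0")

```text
t: 20.43
tool_pos: [0.5089, -0.0009, 0.1131]
tool_rot: [0.082, 1.581, -0.081]
contact_force: [-19.1, 1.8, 15.1]
opening: 0.0
```

```bash
python3 -c "
from h import *
im,d=ctrl.get_image('top');cv2.imwrite('pics/t7.png',cv2.resize(im[140:290,220:370],None,fx=4,fy=4))
im,d=ctrl.get_image('scene');cv2.imwrite('pics/s7.png',cv2.resize(im[150:240,230:310],None,fx=8,fy=6.6,interpolation=cv2.INTER_CUBIC))
move((*jig(-.093,0.0),.113),84)
c=np.array(ctrl.get_obs()['tool_pos'][:2])-JO;a=np.radians(PSI);print('jig x',c@[np.cos(a),np.sin(a)],'y',c@[-np.sin(a),np.cos(a)])
"
```

```text
tool x [-0.012  0.001 -1.   ] jaw 84.05 shift [ 0.   -0.01 -0.01] turn 0.01 t 20.53 q6 -1.61 pos [ 0.5089 -0.0009  0.1131] F [-18.3  -0.1  16.2] open 0.0004
jig x -0.09270404049323527 y 0.0005193391066091081
```

View pics/s7.png

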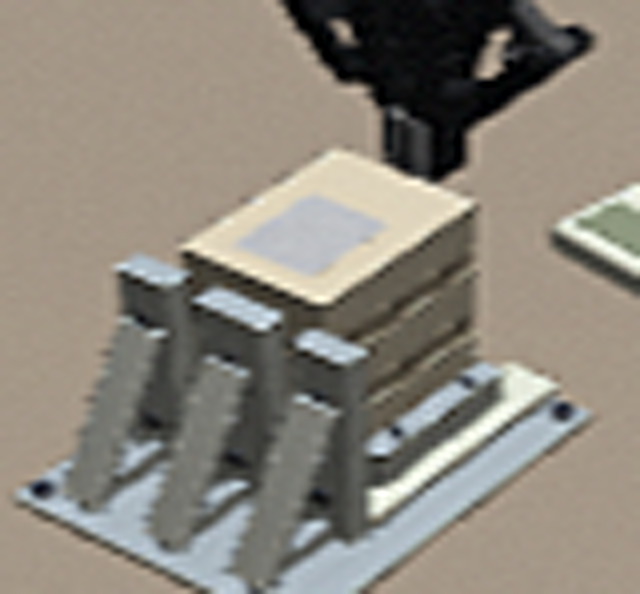

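View pics/t7.png

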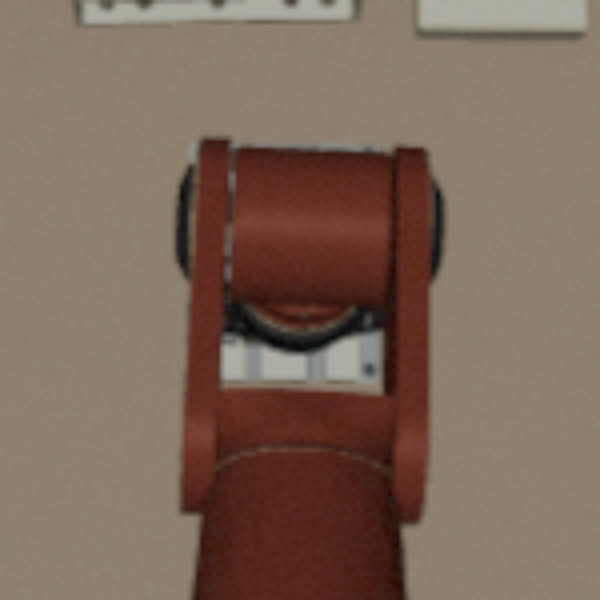

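Emit:
drive_tool(commands="1 0 0 0 0;1 0 0 0 0;1 0 0 0 0;1 0 0 0 0;1 0 0 0 0;1 0 0 0 0")

```text
t: 21.03
tool_pos: [0.5089, -0.0009, 0.1131]
tool_rot: [0.082, 1.581, -0.081]
contact_force: [-20.0, 1.8, 16.0]
opening: 0.0001
```

```bash
python3 -c "
from station import ctrl
print(ctrl.finish_job())"
```

```text
the job is handed in; nothing more can be done
None
```

I stacked both loose boxes on the base box against the fence, let go of each, and handed the job in at about 21 s while holding the push. `finish_job` gave no verdict.

**Push:** The shut fingertips press on the near end face of the top box, just below its upper edge. At hand-in they pushed about 20 N towards the fence and 16 N down. That is about 25.6 N in total: above the suggested 15 N but inside the 4–40 N limits. The force and position held steady over the last half second.

**Last checks:**
- **Column:** The last scene picture shows it upright and flush with the fence. By the top camera the middle box was about 0.8 mm sideways, and the top box about 0 mm, measured before the push.
- **Grasp point:** It was about 9 mm in front of the top box (x ≈ −93 mm, z ≈ 132 mm in the jig frame).

**What failed or disagreed:**
- **First push:** I first pressed on the top face, but the fingertip slid on the carton, so I could not be sure the fence was loaded. As a test I pulled backwards, which moved the top box back by roughly 2 mm. I first misread the picture as no movement. The final push brought the box home again.
- **Cameras:** The two views disagreed by about 3 mm in absolute position. Fence contact came about 2 mm further on than the top camera suggested.
- **Not measured:** The fence and bed contact forces can only be inferred from the wrist force. I did not re-measure the bystanders, but I saw no contact with any of them.

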